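# Slide the top stone plate off the stack onto the warming plate

### The job

Make room on the warming plate: slide the milk pan out of the marked square and into the marked ring, without lifting it. Then slide the top stone plate sideways off the stack and straight across onto the warming plate until it lies squarely inside the marked square, keeping it level and never lifting it. Leave the three plates below in their neat pile, do not touch the pan with the plate, and do not disturb the other things on the worktop.

Things in the scene. Friction and masses are not known exactly. Their poses are not given: they have to be found in the camera images.
- warmer: warming plate, fixed; flat steel top 200 mm (x) by 340 mm (y), 38 mm above the worktop. Origin: centre of its underside; x away from its front (thermostat knob), y along it towards the stack, z up. Its y end is open, the last 12 mm sloping 7 mm down; the far end is open too. A thin rail, 11 mm above the top, runs along the back (x = 92 mm). Yaw within 0.12 rad of the world's.
- square (a point): centre, on the steel top, of the printed dark square outline, 160 x 160 mm, sides along the warming plate's x and y; 98 mm from the end beside the stack. The milk pan stands in it at the start.
- ring (a point): centre, on the steel top, of the printed dark ring, 104 mm in diameter; 177 mm from square along the warming plate's -y.
- pan: small steel milk pan, empty, 0.35 kg, base 80 mm and rim 98 mm across, 62 mm tall; origin: centre of its underside, z up. One straight black stick handle along its own +x, from 62 to 159 mm out, pointing towards the ring end (within 0.5 rad of the warming plate's -y). Stands loose on the steel top. Yaw is free.
- handle (a point): middle of the pan's handle, 105 mm out from the pan's axis (its +x) and 48 mm above its underside; the handle there is 18 mm wide and 11 mm high, level.
- plate_1: TOP plate of four grey soapstone plates, 140 x 140 x 14 mm, 0.6 kg, piled loosely, one edge 5 to 45 mm from the warming plate's open end. Origin: centre of its underside (42 mm up, 4 mm above the steel top); x, y along its sides, z up. Too wide to grip: push its outer edge, between 42 and 56 mm up. Sliding takes 2 to 6 N.
- plate_2: second soapstone plate of the stack, 140 x 140 x 14 mm, mass about 0.6 kg; origin: centre of its underside, x and y along its sides, z up (28 mm above the worktop, its top at 42 mm). To stay where it is.
- plate_3: third soapstone plate of the stack, 140 x 140 x 14 mm, mass about 0.6 kg; origin: centre of its underside, x and y along its sides, z up (14 mm above the worktop). To stay.
- plate_4: bottom soapstone plate of the stack, 140 x 140 x 14 mm, mass about 0.6 kg; origin: centre of its underside, x and y along its sides, z up (on the worktop). To stay.
- salt: glass salt shaker, 44 mm across, 90 mm tall, standing behind the stack; origin at its foot. Bystander.
- mill: brown wooden pepper mill, 58 mm across, 150 mm tall, standing farther behind the stack; origin at its foot. Bystander.
- tin: food tin, 57 mm across, 72 mm tall, behind the warming plate; origin at its foot. Bystander. Above it, from x = 0.53 on and 0.50 up, hang wall cabinets: keep wrist and forearm below or in front of them (travel low).
- spoon: teaspoon, 134 mm long, lying on the worktop to the right of the warming plate; origin under its middle. Bystander.
- mug_tea: purple mug of tea, 97 mm tall, at the right end of the worktop; origin at its foot. Bystander. Right of it stands a tall fridge, from x = 0.26 on and y below -0.50: an arm that starts in front of it must draw back before swinging in.

How it is judged:
On the way:
1. the milk pan stands in the ring while the top plate is still on the stack (horizontal distance between pan and ring below 0.022 m and height (world z) of pan between 0.032 and 0.044 m and angle between pan's own z axis and vertical below 0.12 rad and linear speed of pan below 0.02 m/s and horizontal distance between plate_1 and plate_2 below 0.03 m), for 0.2 s.
At the end, for the whole second after the job is handed in: Pan upright, at rest, within 22 mm of the ring's centre; top stone plate flat on the steel top, at rest, within 18 mm of the square's centre and 0.15 rad of square to the warming plate; the three lower plates within 15 mm of where they lay (horizontal distance between pan and ring below 0.022 m and height (world z) of pan between 0.032 and 0.044 m and angle between pan's own z axis and vertical below 0.12 rad and linear speed of each of pan, plate_1 below 0.02 m/s and horizontal distance between plate_1 and square below 0.018 m and (angle between the x axis of plate_1 and the x axis of warmer, either way round below 0.15 rad or angle between the x axis of plate_1 and the y axis of warmer, either way round below 0.15 rad) and height (world z) of plate_1 between 0.034 and 0.041 m and angle between plate_1's own z axis and vertical below 0.05 rad and distance of each of plate_2, plate_3, plate_4 from where it was at the start of the episode below 0.015 m); the robot touches nothing.
It fails at once if the pan is lifted more than 12 mm or tipped more than 0.25 rad (height (world z) of pan above 0.05 m or angle between pan's own z axis and vertical above 0.25 rad).
It fails at once if the top plate is lifted more than 12 mm or tilted more than 0.12 rad (height (world z) of plate_1 above 0.054 m or angle between plate_1's own z axis and vertical above 0.12 rad).
It fails at once if the top plate bumps the pan (contact force between plate_1 and pan above 0.5 N).
It fails at once if a lower plate is shifted more than 15 mm (distance of any of plate_2, plate_3, plate_4 from where it was at the start of the episode above 0.015 m).
It fails at once if a bystander is moved more than 30 mm (distance of any of salt, mill, tin, spoon, mug_tea from where it was at the start of the episode above 0.03 m).
It also fails if it takes over 51 s, if anything falls off the work surface, if the arm or the gripper's body presses on something with over 40 N, if the wrist force passes 120 N, or if a joint passes its speed limit or range.

### The arm

A 6-joint arm with a two-finger parallel gripper is mounted at the origin on a cart in front of the work surface, level with it; the furniture and walls round the work are solid. World frame = base frame: x ahead of the robot, y to its left, z up, the work surface at z = 0. Lengths are in m, angles in rad, forces in N, time in s.
With the tool pointing down it reaches from about 0.325 to 0.75 m from the base axis. Payload 7.6 kg.
Tool frame: the origin (TCP) lies midway between the tips of the shut fingers; the grasp point (between the pads) lies 19 mm behind it; z points along the fingers, y is the line along which they close (so a half turn about z gives the same grasp; the last joint's range is limited). The gripper opens to 85 mm and grips with 20 to 120 N. Pads are 22 mm wide; open, the fingers measure 114 mm over their backs; the gripper's body (76 mm by 85 mm) begins 54 mm behind the grasp point. The pads swing forward as they close: fully open they stand 13 mm farther back than shut.
Start: joints at [1.181, 0.052, 1.401, -0, 1.689, -0.07], TCP at [0.165, 0.498, 0.231] pointing down, gripper open.
Joint ranges: [-2.9, 2.9], [-0.91, 2.17], [0.12, 2.37], [-1.06, 4.2], [0.26, 2.73], [-2.93, 2.93]. Speed limits (rad/s): [2.57, 2.57, 3.01, 3.14, 3.14, 3.14].

### API

Orientations are given as a rotation vector (axis times angle).
In Python, from cell import r gives the robot as it stands.
- The arm moves only by the tool step_arm, never from a script. Its argument "deltas" is a list that holds one entry, the list of rows, each a list of 5 numbers: the shift along the tool's x, y, z in mm, then the turn about the tool's z in rad, then the finger opening in mm, from 0 to 85.4. A call has 1 to 8 rows; each row shifts and turns the commanded pose from where the row before left it, along the tool's axes as they then stand; what a row does not reach is not made up. A row lasts 1/12 s, in which the tool goes at most 41.7 mm and 7.16 degrees, less where a joint would pass 70% of its speed; a pose out of reach is approached as far as the arm can. A call with a gripper value outside its range is refused whole. The fingers move at their own pace and stop on an object; the grip force is fixed at half the most. Time passes only in rows, so rows that do not move let the fingers close. It gives the time, the measured TCP pose, the force, the opening and the grip force at its end, in the units of the state.
- r.state(): the state, without advancing time (a new reading comes with each control period).
- r.snapshot(name): name is "scene" or "top" or "wrist"; returns the picture (480x640x3 uint8, red, green, blue); there is no depth.
- r.get_calibration(name): a dict with "camera_matrix" (3x3 intrinsics, pixels), "R" (3x3) and "t" (3): a world point X has camera coordinates R X + t; the wrist camera has in their place "hand_eye" (4x4, takes a point from camera to tool coordinates, whose origin is the TCP and whose axes are the flange's). Camera axes: x right, y down, z forward; pixel columns grow to the right and rows downward; lengths in m; the calibration is good to about 2 mm. A picture is of the moment at which its call begins: read the wrist's pose just before it. get_calibration takes no time and is no camera call.
- r.hand_in(): hands the job in; it is judged then, once.
The state is a dict: "clock": time; "joint_pos": joint angles; "joint_vel": joint speeds; "effort": joint torques, N m; "position": TCP position; "tool_rot": TCP orientation; "force": force on the tool from outside, world axes, zero at the start; "moment": the same for the moment, N m; "finger_gap": finger opening in m; "finger_force": force on a finger pad.
Only numpy, scipy, OpenCV 4.12 (cv2) and the standard library are available. Lean on these libraries where they do the work, as an engineer would, in place of code of your own. Each camera call takes 0.05 s, during which the arm holds its last target. There are 200 camera calls.

## Working session

There is one attempt and no reset: what is moved stays moved. The work goes in short steps, Python scripts to look and compute and a tool call to move; the robot and the scene stay as the last step left them, time stands still between calls to the robot, and variables do not carry over. Pictures are saved under pics/ and viewed, at most 12 in all, crops included, and the job is handed in when it is done.

Besides the shell and the picture viewer there is one more tool, called as name(argument=value, ...), one argument or row to a line, values as JSON. step_arm: Moves the arm, as the interface text tells. Its arguments: {"type":"object","properties":{"deltas":{"type":"array"}},"required":["deltas"]}

```bash
mkdir -p pics; ls; python3 - <<'E'
from cell import r
import cv2,numpy as np
for n in("top","scene"):
    cv2.imwrite(f"pics/{n}0.png",r.snapshot(n)[:,:,::-1])
    c=r.get_calibration(n);print(n,{k:np.round(v,4).tolist() for k,v in c.items()})
print(r.get_calibration("wrist"))
s=r.state();print(s)
E
```

```text
pics
top {'camera_matrix': [[530.7187, 0.0, 317.3896], [0.0, 530.7187, 238.9169], [0.0, 0.0, 1.0]], 'R': [[-0.4201, -0.9075, 0.0004], [-0.8753, 0.4051, -0.2641], [0.2395, -0.1113, -0.9645]], 't': [0.141, 0.5364, 1.3414]}
scene {'camera_matrix': [[495.4251, 0.0, 320.9747], [0.0, 495.4251, 240.5426], [0.0, 0.0, 1.0]], 'R': [[0.6121, -0.7908, 0.0002], [-0.4243, -0.3287, -0.8437], [0.6673, 0.5163, -0.5368]], 't': [-0.4081, 0.2796, 0.9848]}
{'camera_matrix': array([[421.96011918,   0.        , 321.21458074],
       [  0.        , 421.96011918, 235.58888395],
       [  0.        ,   0.        ,   1.        ]]), 'hand_eye': array([[-5.71362749e-04, -9.46176103e-01, -3.23651751e-01,
         8.38079956e-02],
       [ 9.99999833e-01, -5.68513160e-04, -1.03349008e-04,
        -3.03640245e-05],
       [-8.62139183e-05, -3.23651756e-01,  9.46176270e-01,
        -1.42749071e-01],
       [ 0.00000000e+00,  0.00000000e+00,  0.00000000e+00,
         1.00000000e+00]])}
{'clock': 0.1, 'joint_pos': array([ 1.18070564e+00,  5.27716586e-02,  1.40163700e+00, -2.92593794e-05,
        1.68859201e+00, -7.02973589e-02]), 'joint_vel': array([-0.0001001 , -0.00154171, -0.00168442, -0.00025619,  0.00053917,
        0.00015227]), 'effort': array([ 1.49692496e-03, -3.82579923e+01, -3.60986459e+01, -3.66519350e-05,
        4.73648775e-03,  6.15640010e-05]), 'position': array([0.16492564, 0.49813618, 0.23055079]), 'tool_rot': array([-5.00150947e-01, -3.10122686e+00,  2.16357508e-03]), 'force': array([ 0.59663977,  0.83615222, -0.0800716 ]), 'moment': array([-0.00211392, -0.01106183, -0.00589698]), 'finger_force': 0.0, 'finger_gap': 0.08549335528049029}
```

View pics/top0.png

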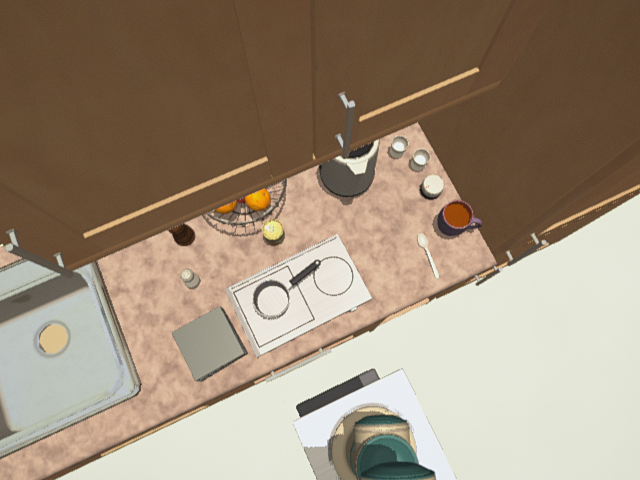

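View pics/scene0.png

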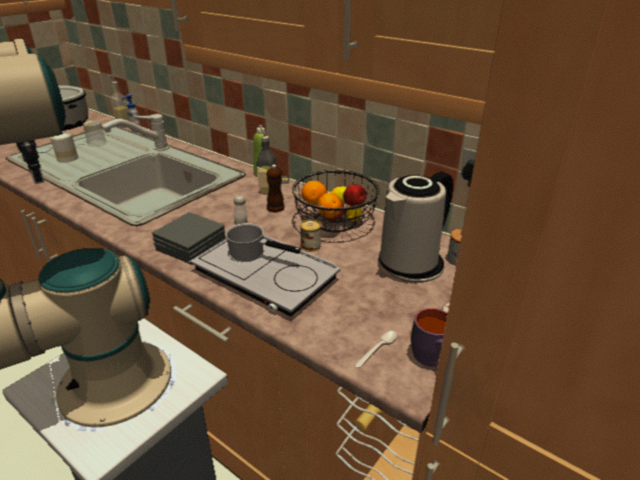

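The top view shows the stack at about (210,344), the warmer with corners near (229,289), (338,236), (371,297) and (258,354), the pan at (271,299) with its handle to (320,262), and the ring at (334,276). The scene view agrees with this. I'll enlarge the top view to measure it.

```bash
cat >h.py <<'E'
import cv2,numpy as np
from cell import r
def cast(n,uv,z):
    c=r.get_calibration(n);K,R,t=c["camera_matrix"],c["R"],np.array(c["t"])
    C=-R.T@t; d=R.T@np.linalg.inv(K)@np.array([uv[0],uv[1],1.]); return C+d*(z-C[2])/d[2]
def proj(n,X):
    c=r.get_calibration(n);p=c["camera_matrix"]@(c["R"]@np.array(X)+c["t"]);return p[:2]/p[2]
E
python3 - <<'E'
from h import *
im=cv2.imread("pics/top0.png")
x0,y0=160,220
cv2.imwrite("pics/topc.png",cv2.resize(im[y0:400,x0:390],None,fx=3.3,fy=3.3,interpolation=cv2.INTER_CUBIC))
for nm,z,uv in [("stackcorners",.056,[(173,340),(222,308),(246,352),(199,380)]),("warm",.038,[(229,289),(338,236),(371,297),(258,354)]),("ring",.038,[(334,276)]),("panrim",.1,[(271,298)]),("handle",.086,[(292,287),(319,262)])]:
    print(nm,[cast("top",p,z).round(3).tolist() for p in uv])
E
```

```text
stackcorners [[0.462, 0.349, 0.056], [0.485, 0.204, 0.056], [0.355, 0.191, 0.056], [0.341, 0.325, 0.056]]
warm [[0.528, 0.17, 0.038], [0.538, -0.156, 0.038], [0.35, -0.163, 0.038], [0.34, 0.167, 0.038]]
ring [[0.442, -0.098, 0.038]]
panrim [[0.448, 0.078, 0.1]]
handle [[0.454, 0.017, 0.086], [0.484, -0.073, 0.086]]
```

View pics/topc.png

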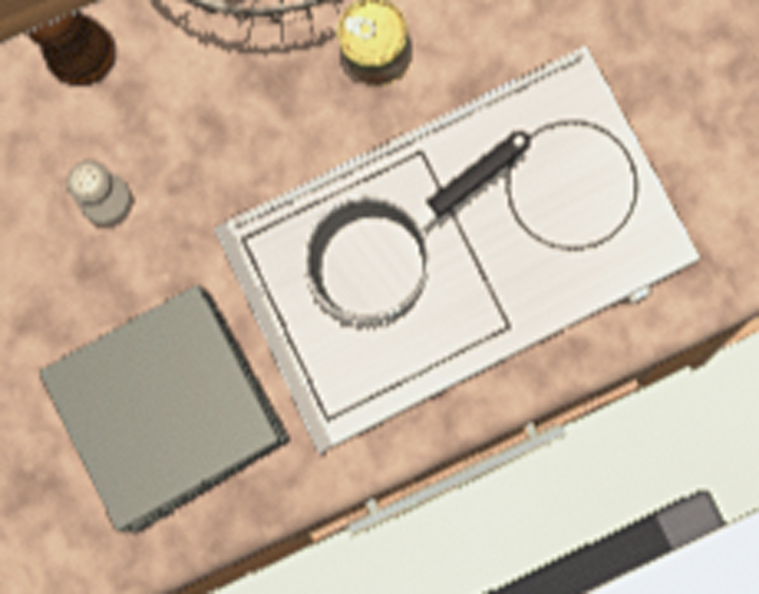

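The crop shows these points clearly (crop pixels):
- Square corners: (244,238), (422,152), (509,327), (331,418)
- Ring centre: (573,185)
- Plate top corners: (41,374), (200,287), (285,438), (120,528)
- Handle: (437,205) to (520,142)
- Pan rim centre: about (368,263)

```bash
python3 - <<'E'
from h import *
im=cv2.imread("pics/top0.png")
def P(uv,z): return cast("top",((uv[0]+.5)/3.3+160-.5,(uv[1]+.5)/3.3+220-.5),z)
np.set_printoptions(precision=4,suppress=True)
sq=np.array([P(p,.038) for p in [(244,238),(422,152),(509,327),(331,418)]]);print("square",sq[:,:2].tolist(),sq.mean(0),[np.linalg.norm(sq[i]-sq[i-1]) for i in range(4)])
d=sq[0]+sq[3]-sq[1]-sq[2];print("yaw y-axis",np.arctan2(-d[0],d[1]));e=sq[0]+sq[1]-sq[2]-sq[3];print("yaw x",np.arctan2(e[1],e[0]))
rg=np.array([P(p,.038) for p in[(573,121),(573,249),(508,185),(637,185)]]);print("ring",rg.mean(0),np.linalg.norm(rg.mean(0)-sq.mean(0)))
# plate mask: gray-ish top by colour
x=im[285:395,165:255].astype(int)
ref=np.median(im[335:355,200:220].reshape(-1,3),axis=0);print(ref)
m=(np.abs(im.astype(int)-ref).max(2)<22).astype(np.uint8);m[:285]=0;m[395:]=0;m[:,:165]=0;m[:,255:]=0
m=cv2.morphologyEx(m,cv2.MORPH_OPEN,np.ones((3,3),np.uint8))
c=max(cv2.findContours(m,0,2)[0],key=cv2.contourArea)
w=np.array([cast("top",p,.056)[:2] for p in c[:,0]],np.float32)
rect=cv2.minAreaRect(w*1000);print("plate",rect)
for pz in[[(41,374),(200,287),(285,438),(120,528)]]:
    q=np.array([P(p,.056) for p in pz]);print(q[:,:2].tolist(),q.mean(0))
for z in(.086,):
    h=[P(p,z) for p in[(432,209),(520,142)]];print("handle",h,np.linalg.norm(h[0]-h[1]))
# pan rim outer extremes
print("panrim",P((368,263),.1), "tin",P((373,35),.072),"salt",P((90,178),.09))
E
```

```text
square [[0.515802085796252, 0.1619316757151367], [0.520306611770204, 0.003065363967230783], [0.36135228887347304, -0.0018402508242282775], [0.35545547221443874, 0.15448988842091302]] [0.4382 0.0794 0.038 ] [np.float64(0.16051920970802155), np.float64(0.15893016001575294), np.float64(0.1590300029052392), np.float64(0.15644131450200593)]
yaw y-axis 0.032987584345113806
yaw x 0.038650851021336766
ring [ 0.4441 -0.097   0.038 ] 0.1764751767014028
[139. 155. 158.]
plate ((420.2919921875, 272.36785888671875), (139.88082885742188, 138.72494506835938), 4.816802024841309)
[[0.47936060129106367, 0.3449209862771308], [0.4903210825146806, 0.20703502944786664], [0.35452025785504615, 0.19144545210238934], [0.34538814510188687, 0.33144985011251693]] [0.4174 0.2687 0.056 ]
handle [array([0.4647, 0.0164, 0.086 ]), array([ 0.4845, -0.0684,  0.086 ])] 0.08716080722164309
panrim [0.4443 0.0785 0.1   ] tin [0.618  0.0011 0.072 ] salt [0.5988 0.2494 0.09  ]
```

step_arm(
  deltas=[
    [[0,0,0,0.12,85],[0,0,0,0.12,85],[0,0,0,0.12,85],[0,0,0,0.12,85],[0,0,0,0.12,85],[0,0,0,0.12,85],[0,0,0,0.12,85],[0,0,0,0.12,85]],
  ],
)

```text
clock: 0.77
position: [0.165, 0.4982, 0.2308]
tool_rot: [1.883, 2.514, -0.001]
force: [-0.2, 0.2, 0.3]
finger_gap: 0.0851
finger_force: 0.0
```

```bash
cat >>h.py <<'E'
from scipy.spatial.transform import Rotation as Ro
def go(p,yaw=None,s=None):
    """tool-axis mm deltas to world TCP p; yaw = wanted tool-y direction angle"""
    s=s or r.state();R=Ro.from_rotvec(s["tool_rot"]).as_matrix()
    a=np.arctan2(R[1,1],R[0,1]);t=0
    if yaw is not None:
        t=-(yaw-a);t=(t+np.pi/2)%np.pi-np.pi/2
        R=R@Ro.from_euler('z',t).as_matrix()
    print("pos",s["position"].round(4),"tooly",round(a,3),"z-axis",R[:,2].round(3),"turn first",round(t,3),"then mm",(1000*R.T@(np.array(p)-s["position"])).round(1),"F",s["force"].round(1),"gap",round(s["finger_gap"],4),"t",round(s["clock"],2))
def wcast(uv,z,s):
    c=r.get_calibration("wrist");R=Ro.from_rotvec(s["tool_rot"]).as_matrix();H=np.array(c["hand_eye"])
    C=R@H[:3,3]+s["position"];d=R@H[:3,:3]@np.linalg.inv(c["camera_matrix"])@np.array([uv[0],uv[1],1.])
    return C+d*(z-C[2])/d[2]
E
python3 -c "
from h import *
go([.471,-.022,.2],.23)"
```

```text
pos [0.165  0.4982 0.2308] tooly 0.285 z-axis [-0.    -0.001 -1.   ] turn first 0.055 then mm [-576.3  179.4   31.2] F [-0.2  0.2  0.3] gap 0.0851 t 0.77
```

step_arm(
  deltas=[
    [[0,0,0,0.055,85],[-36,11.2,0,0,85],[-36,11.2,0,0,85],[-36,11.2,0,0,85],[-36,11.2,0,0,85],[-36,11.2,0,0,85],[-36,11.2,0,0,85],[-36,11.2,0,0,85]],
  ],
)

```text
clock: 1.43
position: [0.3005, 0.27, 0.231]
tool_rot: [-1.944, -2.468, 0.0]
force: [-0.3, -0.3, -0.3]
finger_gap: 0.0852
finger_force: 0.0
```

step_arm(
  deltas=[
    [[-36,11.2,0,0,85],[-36,11.2,0,0,85],[-36,11.2,0,0,85],[-36,11.2,0,0,85],[-36,11.2,0,0,85],[-36,11.2,0,0,85],[-20,11.2,0,0,85],[0,0,0,0,85]],
  ],
)

```text
clock: 2.1
position: [0.433, 0.0574, 0.2305]
tool_rot: [-1.95, -2.463, 0.002]
force: [-0.5, 0.6, 0.7]
finger_gap: 0.085
finger_force: 0.0
```

```bash
python3 -c "
from h import *
go([.471,-.022,.2],.23)
s=r.state();cv2.imwrite('pics/w1.png',r.snapshot('wrist')[:,:,::-1])
import pickle;pickle.dump(s,open('s1.pkl','wb'))"
```

```text
pos [0.433  0.0574 0.2305] tooly 0.231 z-axis [-0.001 -0.001 -1.   ] turn first 0.001 then mm [-86.   18.9  30.6] F [-0.5  0.6  0.7] gap 0.085 t 2.1
```

View pics/w1.png

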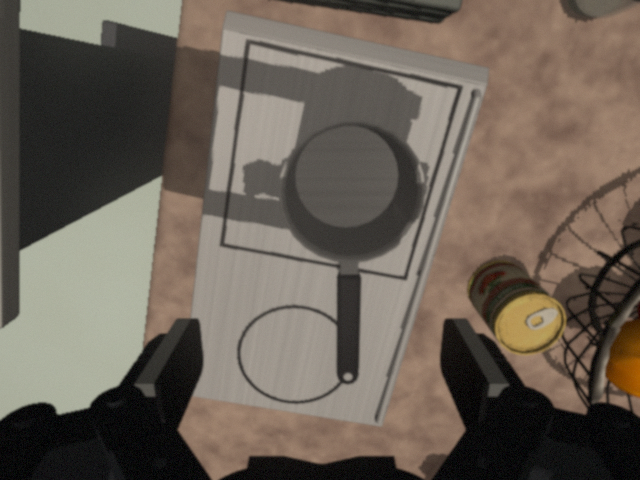

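The wrist view shows the pan rim centred at about (355,192), the handle from (348,275) to (347,380), the ring at about x 239–350 and y 306–403, and the square corners at (248,42), (461,87), (406,277) and (222,245).

```bash
python3 -c "
from h import *
import pickle;s=pickle.load(open('s1.pkl','rb'))
np.set_printoptions(precision=4,suppress=True)
sq=np.array([wcast(p,.038,s) for p in [(248,42),(461,87),(406,277),(222,245)]]);print(sq[:,:2].tolist(),sq.mean(0))
print('ring',np.mean([wcast(p,.038,s) for p in[(239,352),(350,352),(294,306),(294,403)]],axis=0))
print('rim',[wcast(p,.1,s) for p in[(281,192),(427,192),(354,123),(354,261)]])
a=wcast((348,275),.086,s);b=wcast((347,382),.086,s);u=(b-a)/np.linalg.norm(b-a);print('handle',a,b,np.linalg.norm(b-a),np.arctan2(u[1],u[0]),'c from tip',b-.159*u, 'mid',b-.054*u)
"
```

```text
[[0.3538257991475967, 0.15931689856487896], [0.5145237154376191, 0.16541861960139728], [0.5199275732084292, 0.006740451232172928], [0.35968584830074074, -0.0005772898180677333]] [0.437  0.0827 0.038 ]
ring [ 0.4418 -0.0925  0.038 ]
rim [array([0.4019, 0.0712, 0.1   ]), array([0.4958, 0.0933, 0.1   ]), array([0.4377, 0.125 , 0.1   ]), array([0.4614, 0.0346, 0.1   ])]
handle [0.4623 0.0173 0.086 ] [ 0.4853 -0.0753  0.086 ] 0.09545800691662235 -1.3280126657750264 c from tip [0.447 0.079 0.086] mid [ 0.4723 -0.0229  0.086 ]
```

step_arm(
  deltas=[
    [[-21,4.7,0,-0.013,50],[-21,4.7,0,0,50],[-22,5,10,0,50],[-22,5,20,0,50],[0,0,35,0,50],[0,0,35,0,50],[0,0,35,0,50],[0,0,0,0,50]],
  ],
)

```text
clock: 2.82
position: [0.4667, -0.0168, 0.0891]
tool_rot: [-1.92, -2.472, 0.01]
force: [-0.9, 0.1, -0.8]
finger_gap: 0.0498
finger_force: 0.0
```

```bash
python3 -c "
from h import *
go([.472,-.022,.067],.243)"
```

```text
pos [ 0.4667 -0.0168  0.0891] tooly 0.25 z-axis [-0.013  0.002 -1.   ] turn first 0.007 then mm [-6.5  4.1 22.1] F [-0.9  0.1 -0.8] gap 0.0498 t 2.82
```

step_arm(
  deltas=[
    [[0,0,0,0,40],[0,0,0,0,40]],
  ],
)

```text
clock: 2.98
position: [0.4723, -0.0176, 0.0986]
tool_rot: [1.926, 2.479, 0.003]
force: [-0.3, 0.1, 0.6]
finger_gap: 0.04
finger_force: 0.0
```

```bash
python3 -c "
from h import *
go([.472,-.022,.067],.243)"
```

```text
pos [ 0.4723 -0.0176  0.0986] tooly 0.25 z-axis [ 0.003 -0.    -1.   ] turn first 0.007 then mm [-4.2 -1.4 31.6] F [-0.3  0.1  0.6] gap 0.04 t 2.98
```

step_arm(
  deltas=[
    [[-2,-0.7,8,0.007,40],[-2,-0.7,8,0,40],[0,0,8,0,40],[0,0,6,0,40],[0,0,0,0,40],[0,0,0,0,40],[0,0,0,0,40]],
  ],
)

```text
clock: 3.57
position: [0.4711, -0.0223, 0.0665]
tool_rot: [1.937, 2.473, 0.0]
force: [0.3, -0.1, 0.0]
finger_gap: 0.0402
finger_force: 0.0
```

```bash
python3 -c "
from h import *
go([.472,-.022,.067],.243)"
```

```text
pos [ 0.4711 -0.0223  0.0665] tooly 0.242 z-axis [ 0.  0. -1.] turn first -0.001 then mm [ 0.1  1.  -0.5] F [ 0.3 -0.1  0. ] gap 0.0402 t 3.57
```

step_arm(
  deltas=[
    [[0,0,0,0,25],[0,0,0,0,20],[0,0,0,0,14],[0,0,0,0,10],[0,0,0,0,10],[0,0,0,0,10],[0,0,0,0,10]],
  ],
)

```text
clock: 4.15
position: [0.4714, -0.0224, 0.0667]
tool_rot: [1.937, 2.472, 0.001]
force: [1.7, -0.5, 2.7]
finger_gap: 0.0169
finger_force: 58.7
```

```bash
python3 -c "
from h import *
s=r.state();p=s['position']
go([p[0]-.005,p[1]-.175,p[2]]);cv2.imwrite('pics/w2.png',r.snapshot('wrist')[:,:,::-1])
import pickle;pickle.dump(s,open('s2.pkl','wb'))"
```

```text
pos [ 0.4714 -0.0224  0.0667] tooly 0.242 z-axis [ 0.001 -0.    -1.   ] turn first 0 then mm [-168.7  -46.8    0. ] F [ 1.7 -0.5  2.7] gap 0.0169 t 4.15
```

View pics/w2.png

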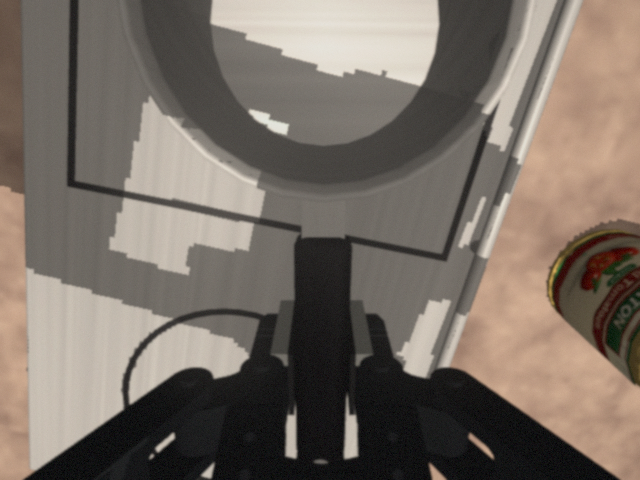

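The handle is gripped squarely at (322,330), with 59 N and a 17 mm gap. Next I slide the pan.

step_arm(
  deltas=[
    [[-3,-0.8,0,0,10],[-7,-2,0,0,10],[-12,-3.3,0,0,10],[-12,-3.3,0,0,10],[-12,-3.3,0,0,10],[-12,-3.3,0,0,10],[-12,-3.3,0,0,10],[-12,-3.3,0,0,10]],
  ],
)

```text
clock: 4.87
position: [0.4681, -0.1078, 0.066]
tool_rot: [-1.936, -2.472, -0.001]
force: [1.1, 3.8, 2.4]
finger_gap: 0.0169
finger_force: 58.6
```

step_arm(
  deltas=[
    [[-12,-3.3,0,0,10],[-12,-3.3,0,0,10],[-12,-3.3,0,0,10],[-12,-3.3,0,0,10],[-12,-3.3,0,0,10],[-12,-3.3,0,0,10],[-10,-3,0,0,10],[-4,-1.4,0,0,10]],
  ],
)

```text
clock: 5.53
position: [0.4656, -0.1983, 0.0662]
tool_rot: [1.938, 2.472, -0.0]
force: [0.1, 3.4, 1.6]
finger_gap: 0.0167
finger_force: 58.6
```

step_arm(
  deltas=[
    [[0,0,0,0,10],[0,0,0,0,10],[0,0,0,0,10]],
  ],
)

```text
clock: 5.78
position: [0.466, -0.1975, 0.0669]
tool_rot: [1.936, 2.472, -0.002]
force: [-0.1, -4.8, 4.9]
finger_gap: 0.0167
finger_force: 58.8
```

```bash
python3 -c "
from h import *
go([.4664,-.1974,.0667]);im=r.snapshot('top');cv2.imwrite('pics/t3.png',cv2.resize(im[220:400,160:390,::-1],None,fx=3.3,fy=3.3,interpolation=cv2.INTER_CUBIC))"
```

```text
pos [ 0.466  -0.1975  0.0669] tooly 0.242 z-axis [ 0.001 -0.002 -1.   ] turn first 0 then mm [0.1 0.4 0.2] F [-0.1 -4.8  4.9] gap 0.0167 t 5.78
```

View pics/t3.png

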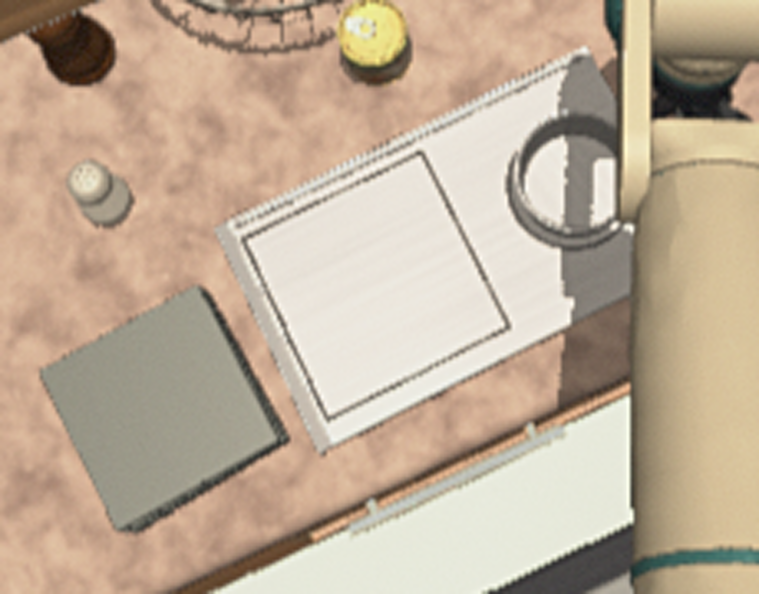

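The pan sits concentric with the ring at about (572,182). I'll release it, lift, and swing over to behind the stack.

step_arm(
  deltas=[
    [[0,0,0,0,20],[0,0,0,0,30],[0,0,0,0,40],[0,0,0,0,40],[0,0,-5,0,40],[0,0,-15,0,40],[0,0,-25,0,40],[0,0,-25,0,40]],
  ],
)

```text
clock: 6.5
position: [0.4652, -0.1962, 0.1366]
tool_rot: [-1.936, -2.472, 0.0]
force: [-0.0, -0.1, 0.8]
finger_gap: 0.04
finger_force: 0.0
```

step_arm(
  deltas=[
    [[0,0,-25,0,40],[0,0,-20,0.1,85],[0,0,-10,0.058,85],[0,0,0,0,85]],
  ],
)

```text
clock: 6.83
position: [0.4668, -0.197, 0.1946]
tool_rot: [2.125, 2.307, 0.003]
force: [0.7, 0.1, 0.4]
finger_gap: 0.0746
finger_force: 0.0
```

```bash
python3 -c "
from h import *
n=np.array([-.084,.9965,0])
go(np.array([.4195,.2715,.12])+n*.105,.084)"
```

```text
pos [ 0.4668 -0.197   0.1946] tooly 0.082 z-axis [ 0.005 -0.002 -1.   ] turn first -0.002 then mm [576.   -8.2  73. ] F [0.7 0.1 0.4] gap 0.0746 t 6.83
```

step_arm(
  deltas=[
    [[15,0,0,0,85],[28,-0.4,0,0,85],[33,-0.4,0,0,85],[33,-0.4,0,0,85],[33,-0.4,0,0,85],[33,-0.4,0,0,85],[33,-0.4,0,0,85],[33,-0.4,0,0,85]],
  ],
)

```text
clock: 7.5
position: [0.4418, 0.0448, 0.1903]
tool_rot: [-2.123, -2.314, 0.001]
force: [0.5, -0.3, -0.1]
finger_gap: 0.0849
finger_force: 0.0
```

step_arm(
  deltas=[
    [[33,-0.4,0,0,85],[33,-0.4,0,0,85],[33,-0.4,0,0,85],[33,-0.4,0,0,85],[33,-0.4,0,0,85],[33,-0.4,0,0,85],[33,-0.4,0,0,85],[33,-0.4,0,0,85]],
  ],
)

```text
clock: 8.17
position: [0.4165, 0.3076, 0.1902]
tool_rot: [-2.123, -2.315, 0.002]
force: [1.0, -0.6, 0.3]
finger_gap: 0.0852
finger_force: 0.0
```

step_arm(
  deltas=[
    [[28,-0.4,0,0,85],[20,0,0,0,85],[10,0,0,0,85],[4,0,0,0,85],[0,0,0,0,85],[0,0,0,0,85]],
  ],
)

```text
clock: 8.67
position: [0.412, 0.3669, 0.191]
tool_rot: [2.126, 2.312, -0.001]
force: [-0.6, -0.8, 0.7]
finger_gap: 0.0848
finger_force: 0.0
```

```bash
python3 -c "
from h import *
n=np.array([-.084,.9965,0])
go(np.array([.4195,.2715,.12])+n*.105,.084)
s=r.state();cv2.imwrite('pics/w4.png',r.snapshot('wrist')[:,:,::-1])
import pickle;pickle.dump(s,open('s4.pkl','wb'))"
```

```text
pos [0.412  0.3669 0.191 ] tooly 0.084 z-axis [-0.    -0.001 -1.   ] turn first -0.0 then mm [ 9.3 -0.5 71. ] F [-0.6 -0.8  0.7] gap 0.0848 t 8.67
```

View pics/w4.png

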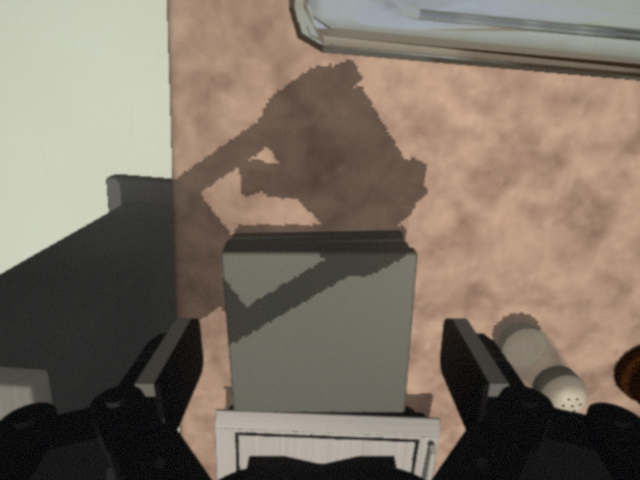

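The plate's outer top edge runs from (223,252) to (416,250). It is parallel to the tool's y axis, with the salt shaker to the right at about (550,370).

```bash
python3 -c "
from h import *
import pickle;s=pickle.load(open('s4.pkl','rb'))
a=wcast((223,252),.056,s);b=wcast((416,250),.056,s);m=(a+b)/2;d=b-a
print(a,b,np.linalg.norm(d),np.arctan2(d[1],d[0]),m)
n=np.array([-.084,.9965,0]);m[2]=.034
go(m+n*.035,.084)"
```

```text
[0.34447711 0.337431   0.056     ] [0.47986797 0.35030142 0.056     ] 0.13600122149749122 0.09477643499928162 [0.41217254 0.34386621 0.056     ]
pos [0.4121 0.3668 0.1912] tooly 0.083 z-axis [-0. -0. -1.] turn first -0.001 then mm [ 12.2  -1.9 157.2] F [0.2 0.1 0.1] gap 0.0852 t 8.72
```

step_arm(
  deltas=[
    [[6,-1,10,-0.005,85],[6,-1,20,0,85],[0,0,25,0,85],[0,0,25,0,85],[0,0,25,0,85],[0,0,20,0,85],[0,0,12,0,85],[0,0,5,0,85]],
  ],
)

```text
clock: 9.38
position: [0.4079, 0.3785, 0.0467]
tool_rot: [-2.121, -2.317, 0.006]
force: [0.9, 0.1, -0.7]
finger_gap: 0.0849
finger_force: 0.0
```

step_arm(
  deltas=[
    [[0,0,3,0,85],[0,0,0,0,85],[0,0,0,0,85],[0,0,0,0,85]],
  ],
)

```text
clock: 9.72
position: [0.4094, 0.3801, 0.0477]
tool_rot: [2.12, 2.318, 0.004]
force: [0.1, 0.3, 0.7]
finger_gap: 0.0847
finger_force: 0.0
```

```bash
python3 -c "
from h import *
go([.409,.379,.034],.087)
s=r.state();im=r.snapshot('scene');cv2.imwrite('pics/s5.png',cv2.resize(im[170:300,120:320,::-1],None,fx=4,fy=4,interpolation=cv2.INTER_CUBIC))
"
```

```text
pos [0.4094 0.3801 0.0477] tooly 0.089 z-axis [ 0.002  0.002 -1.   ] turn first 0.002 then mm [-1.1 -0.6 13.7] F [0.1 0.3 0.7] gap 0.0847 t 9.72
```

View pics/s5.png

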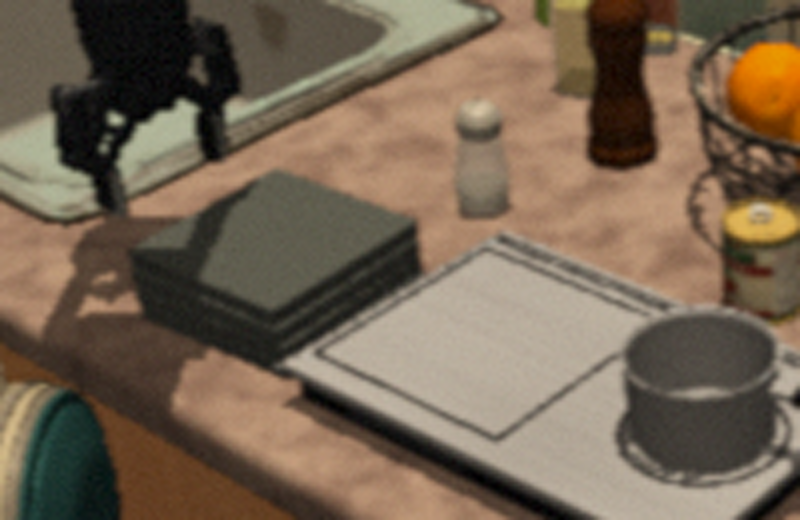

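The scene crop shows the finger tips at about (115,210) and (215,158), clear of the stack. I'll check the tip height from these.

```bash
python3 -c "
from h import *
for z in (.045,.055,.06,.065): print(z,[((proj('scene',[.4094+k*.0498,.3801+k*.0044,z])-[120,170])*4).round(0) for k in(-1,1)])"
```

```text
0.045 [array([115., 233.]), array([221., 174.])]
0.055 [array([112., 221.]), array([219., 163.])]
0.06 [array([111., 215.]), array([218., 157.])]
0.065 [array([109., 209.]), array([217., 151.])]
```

step_arm(
  deltas=[
    [[0,0,6,0,85],[0,0,5,0,85],[0,0,2.7,0,85],[-3,0,0,0,85],[-6,0,0,0,85],[-4,0,0,0,85],[-2,0,0,0,85],[0,0,0,0,85]],
  ],
)

```text
clock: 10.43
position: [0.4104, 0.3641, 0.0329]
tool_rot: [2.121, 2.317, 0.001]
force: [-0.0, 0.3, 0.4]
finger_gap: 0.0853
finger_force: 0.0
```

step_arm(
  deltas=[
    [[-2,0,0,0,85],[-4,0,0,0,85],[-4,0,0,0,85],[-4,0,0,0,85],[-4,0,0,0,85],[-4,0,0,0,85],[-4,0,0,0,85],[-4,0,0,0,85]],
  ],
)

```text
clock: 11.1
position: [0.4128, 0.3346, 0.0327]
tool_rot: [-2.12, -2.318, -0.001]
force: [-0.6, 3.6, -1.0]
finger_gap: 0.0853
finger_force: 1.8
```

```bash
python3 -c "
from h import *
n=np.array([-.084,.9965,0]);t=np.array([.4375,.081,.034])+n*.081
go(t,.085)"
```

```text
pos [0.4128 0.3346 0.0327] tooly 0.089 z-axis [ 0.  0. -1.] turn first 0.004 then mm [-173.8    3.2   -1.4] F [-0.6  3.6 -1. ] gap 0.0853 t 11.1
```

step_arm(
  deltas=[
    [[-6,0,-0.5,0,85],[-8,0,-0.5,0,85],[-8,0.3,0,0,85],[-8,0.3,0,0,85],[-8,0.3,0,0,85],[-8,0.3,0,0,85],[-8,0.3,0,0,85],[-6,0.3,0,0,85]],
  ],
)

```text
clock: 11.77
position: [0.4203, 0.2745, 0.034]
tool_rot: [-2.121, -2.318, -0.001]
force: [-0.8, 5.1, 1.2]
finger_gap: 0.085
finger_force: 2.4
```

step_arm(
  deltas=[
    [[-8,0.3,0,0,85],[-8,0.3,0,0,85],[-8,0.3,0,0,85],[-8,0.3,0,0,85],[-8,0.3,0,0,85],[-6,0,0,0,85],[-4,0,0,0,85],[0,0,0,0,85]],
  ],
)

```text
clock: 12.43
position: [0.4258, 0.2243, 0.0333]
tool_rot: [2.121, 2.317, -0.002]
force: [-0.4, -0.3, 0.2]
finger_gap: 0.0849
finger_force: 0.0
```

```bash
python3 -c "
from h import *
n=np.array([-.084,.9965,0]);t=np.array([.4375,.081,.034])+n*.081
go(t,.085)
im=r.snapshot('top');cv2.imwrite('pics/t6.png',cv2.resize(im[220:400,160:390,::-1],None,fx=3.3,fy=3.3,interpolation=cv2.INTER_CUBIC))"
```

```text
pos [0.4258 0.2243 0.0333] tooly 0.088 z-axis [-0.001 -0.001 -1.   ] turn first 0.003 then mm [-62.8  -0.5  -0.6] F [-0.4 -0.3  0.2] gap 0.0849 t 12.43
```

View pics/t6.png

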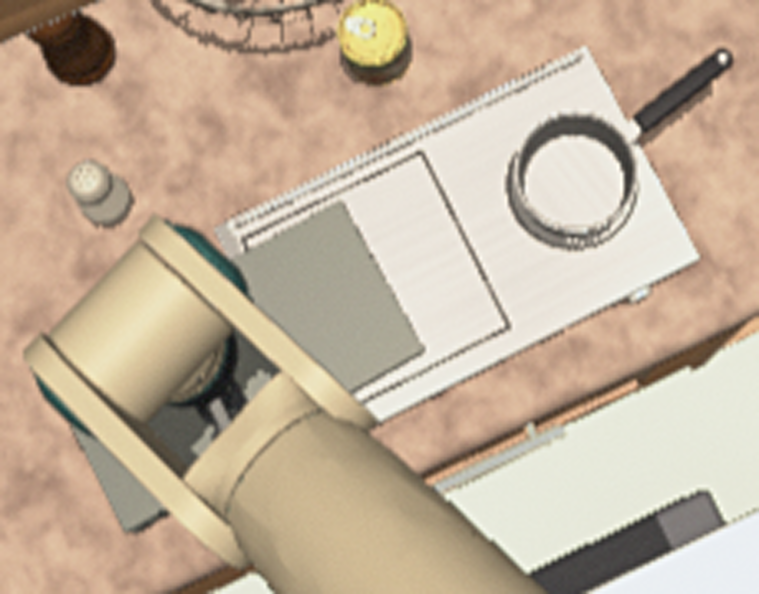

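The plate is on the warmer and level, with its leading corners at about (347,203) and (425,350). The pan is still in the ring.

```bash
cat >>h.py <<'E'
def P(uv,z): return cast("top",((uv[0]+.5)/3.3+160-.5,(uv[1]+.5)/3.3+220-.5),z)
E
python3 -c "
from h import *
for z in(.052,.056):
    a=P((347,203),z);b=P((425,350),z);d=a-b;u=d/np.linalg.norm(d);n=np.array([-u[1],u[0],0])
    print(a,b,np.linalg.norm(d),np.arctan2(d[1],d[0]),'centre',(a+b)/2+.07*n)
print('pan',P((574,182),.1))
"
```

```text
[0.50422693 0.07518026 0.052     ] [0.3711654  0.06604303 0.052     ] 0.13337489048967713 0.0685615624264675 centre [0.43290062 0.14044719 0.052     ]
[0.5033689  0.07513629 0.056     ] [0.37069211 0.06602549 0.056     ] 0.13298923578245386 0.0685615624264676 centre [0.43223496 0.14041643 0.056     ]
pan [ 0.43511446 -0.0917888   0.1       ]
```

step_arm(
  deltas=[
    [[-3,0,0,0,85],[-5,0,0,0,85],[-6,0,0,0,85],[-6,0,0,0,85],[-6,0,0,0,85],[-6,0,0,0,85],[-6,0,0,0,85],[-6,0,0,0,85]],
  ],
)

```text
clock: 13.15
position: [0.4297, 0.181, 0.0335]
tool_rot: [-2.121, -2.318, 0.0]
force: [-0.2, 2.8, -2.7]
finger_gap: 0.0852
finger_force: 1.3
```

step_arm(
  deltas=[
    [[-6,0,0,0,85],[-5,0,0,0,85],[-3,0,0,0,85],[-2,0,0,0,85],[0,0,0,0,85],[0,0,0,0,85]],
  ],
)

```text
clock: 13.65
position: [0.4315, 0.1655, 0.0338]
tool_rot: [2.12, 2.317, -0.0]
force: [-0.1, 0.4, 0.8]
finger_gap: 0.0851
finger_force: 0.0
```

```bash
python3 -c "
from h import *
n=np.array([-.084,.9965,0]);t=np.array([.4375,.081,.034])+n*.081
go(t,.085)
im=r.snapshot('top');cv2.imwrite('pics/t7.png',cv2.resize(im[220:400,160:390,::-1],None,fx=3.3,fy=3.3,interpolation=cv2.INTER_CUBIC))"
```

```text
pos [0.4315 0.1655 0.0338] tooly 0.089 z-axis [ 0.001 -0.001 -1.   ] turn first 0.004 then mm [-3.7 -1.1 -0.2] F [-0.1  0.4  0.8] gap 0.0851 t 13.65
```

View pics/t7.png

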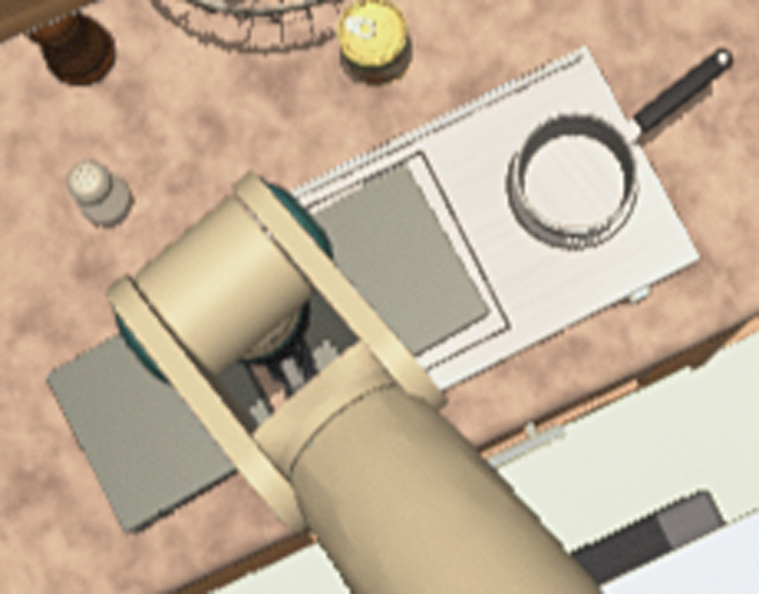

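The leading corners are now at about (412,163) and (490,312), inside the outline with a margin of about 8 mm. I'll back off, lift, and measure the full plate by mask.

step_arm(
  deltas=[
    [[4,0,0,0,85],[10,0,0,0,85],[10,0,-5,0,85],[5,0,-20,0,85],[0,0,-35,0,85],[0,0,-35,0,85],[0,0,-30,0,85],[10,0,-10,0,85]],
  ],
)

```text
clock: 14.37
position: [0.4294, 0.2056, 0.1745]
tool_rot: [2.118, 2.315, 0.012]
force: [-0.2, 1.0, 1.5]
finger_gap: 0.0852
finger_force: 0.0
```

step_arm(
  deltas=[
    [[30,0,0,0,85],[35,0,0,0,85],[35,0,0,0,85],[35,0,0,0,85],[35,0,0,0,85],[20,0,0,0,85],[0,0,0,0,85],[0,0,0,0,85]],
  ],
)

```text
clock: 15.03
position: [0.4097, 0.3954, 0.1678]
tool_rot: [-2.117, -2.321, 0.002]
force: [-0.0, 0.3, -0.6]
finger_gap: 0.0853
finger_force: 0.0
```

```bash
python3 -c "
from h import *
a=P((412,163),.052);b=P((490,312),.052);d=a-b;u=d/np.linalg.norm(d);n=np.array([-u[1],u[0],0]);print('corner centre',(a+b)/2+.07*n,np.arctan2(d[1],d[0]))
go([.4,.35,.17])
im=r.snapshot('top')[:,:,::-1].copy();cv2.imwrite('pics/t8.png',cv2.resize(im[220:400,160:390],None,fx=3.3,fy=3.3,interpolation=cv2.INTER_CUBIC))
m=(np.abs(im.astype(int)-[139,155,158]).max(2)<24).astype(np.uint8);m[:220]=0;m[395:]=0;m[:,:165]=0;m[:,330:]=0
m=cv2.morphologyEx(m,cv2.MORPH_OPEN,np.ones((3,3),np.uint8))
for c in cv2.findContours(m,0,2)[0]:
    if cv2.contourArea(c)>500:
        for z in(.052,.042):print(z,cv2.minAreaRect(np.array([cast('top',p,z)[:2]*1000 for p in c[:,0]],np.float32)))
"
```

```text
corner centre [0.44081931 0.08094395 0.052     ] 0.05309111257827535
pos [0.4097 0.3954 0.1678] tooly 0.092 z-axis [-0.001 -0.001 -1.   ] turn first 0 then mm [-44.3 -13.8  -2.1] F [-0.   0.3 -0.6] gap 0.0853 t 15.03
0.052 ((417.4105529785156, 268.07232666015625), (138.1460418701172, 137.02166748046875), 5.411827087402344)
0.042 ((418.92803955078125, 269.5766296386719), (139.14468383789062, 138.01217651367188), 5.411829471588135)
0.052 ((440.88079833984375, 83.30519104003906), (139.00823974609375, 140.15170288085938), 5.1467390060424805)
0.042 ((442.56793212890625, 83.47383117675781), (140.0131072998047, 141.1648406982422), 5.146736145019531)
```

View pics/t8.png

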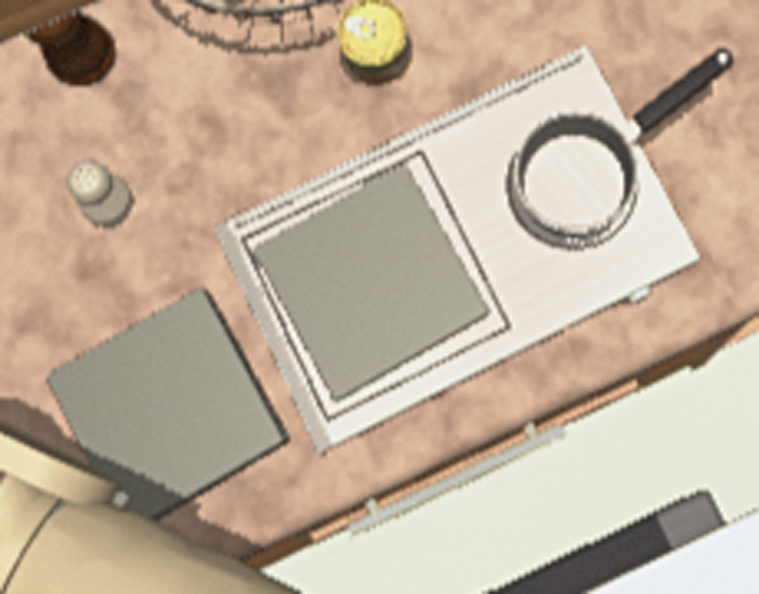

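The plate lies about 4 mm from the square's centre and 0.05 rad off square. The pan is in the ring, the stack is unmoved, and the arm is clear, so I'm handing in.

```bash
python3 -c "
from cell import r
print(r.hand_in())"
```

```text
the job is handed in; nothing more can be done
None
```

I handed the job in, with no verdict returned: the pan stands in the ring, and the top plate lies flat in the square, about 4 mm off centre and 0.05 rad off square by the top camera; the lower stack moved no more than about 3 mm, and nothing else was visibly disturbed.

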